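Latch the hardener pot into its dry case

TASK

Take the small pot with the blue lid and stand it upright in the round seat inside the open grey case; then swing the case's orange lid shut and press it down against its gasket, no harder than needed, until the latch catches and the lid stays down by itself. Leave the other pots and the tape where they stand.

Things in the scene. Friction and masses are not known exactly. Their poses are not given: they have to be found in the camera images.
- case: grey open-topped case, 120 mm long (its x) by 150 mm wide (y), walls 5 mm, rim 74 mm above the bench, fixed. Origin: centre of its underside; x points from latch (front) to hinge (back), z up. A black rubber gasket stands up to 14 mm above the rim. On the front is a dark steel latch tower with a spring bolt: 44 mm wide, ends 38 mm in front of the front wall, about 105 mm high.
- seat_mid (a point): floor centre inside the white round seat in the case (a ring 48 mm inside, 58 mm outside, 6 mm high, on the case floor); 5 mm above the bench, at the case's centre. Axes as the case.
- hardener: small white pot with a blue screw lid and a red band, upright, 38 mm diameter, 66 mm high, 35 to 70 g. Origin: centre of its underside, z up. It stands on the brown side stand to the left of the bench, whose top is level with the bench.
- lid (a joint): orange lid angle, rad: about 0 when latched, 1.57 upright; starts 1.7 to 1.95. Stiff hinge, stays where left; 1 N at the front edge swings it. Meets the springy gasket at 0.064 (0.6 N more per mm at the front edge), the bolt from 0.13 on. The latch's height differs each time: it catches, with a give, anywhere from -0.04 to 0.035; until then the lid springs back; 1 to 2 mm farther is a hard stop.
- press_pad (a point): centre of the top of the black ribbed pad (34 x 60 mm) on the lid's outer face: 98 mm from the hinge line, 8 mm off the lid's underside; moves with the lid. x: along the lid towards the hinge, y: along the hinge line, z: out of the outer face (up when shut). The plate is 6 mm thick, 150 mm wide. Pushed here the latch needs 4 to 14 N to catch; the nearly shut lid bears no more than 30 N.
- hinge_line (a point): middle of the lid's hinge line, 64 mm behind the case's centre, 80 mm above the bench; axes turn with the lid as for press_pad; the lid turns about y. The lid's front edge is 126 mm from this line; a steel tongue 36 mm wide sticks out 19 mm beyond it.
- ink_white: bystander: larger white pot with a light grey-white lid, 54 mm diameter, 55 mm high; also on the brown stand; it and the blue-lidded pot may have changed places. Origin: centre of its underside.
- ink_black: bystander: white pot with a black band, 60 mm diameter, 62 mm high, on the bench behind the case. Origin: centre of its underside.
- tape_tan: bystander: roll of tan tape lying flat, 70 mm diameter, 25 mm high, on the bench at the right. Origin: centre of its underside.

How it is judged:
On the way, in this order (a step that is already met when the one before it is completed fails the run):
1. the blue-lidded pot stands upright in the round seat in the case, let go, with the lid still open (horizontal distance between hardener and seat_mid below 0.008 m and z of hardener in the frame of seat_mid below 0.004 m and angle between hardener's own z axis and vertical below 0.12 rad and contact force between the fingers and hardener below 0.1 N and value of joint lid above 0.6 rad), for 0.2 s.
2. the lid is shut onto its gasket and pressed down to the latch (value of joint lid below 0.0425 rad), for 0.1 s.
At the end, for the whole second after the job is handed in: The pot stands upright in the round seat (within 8 mm of its centre, tilt under 0.12 rad), and the lid, with nothing pressing on it, is held down on its gasket by the latch (hinge angle under 0.0425 rad) and is still (horizontal distance between hardener and seat_mid below 0.008 m and z of hardener in the frame of seat_mid below 0.004 m and angle between hardener's own z axis and vertical below 0.12 rad and value of joint lid below 0.0425 rad and velocity of joint lid below 0.05 rad/s and linear speed of hardener below 0.02 m/s); the robot touches nothing.
It fails at once if the lid, once nearly shut, is pushed with more than 30 N (value of joint lid below 0.2 rad and contact force between any of the fingers, the arm and case above 30 N).
It fails at once if another pot or the tape is moved by more than 20 mm (distance of any of ink_white, ink_black, tape_tan from where it was at the start of the episode above 0.02 m).
It fails at once if the blue-lidded pot is tipped by more than 45 degrees (angle between hardener's own z axis and vertical above 0.785 rad).
It also fails if it takes over 72 s, if anything falls off the work surface, if the arm or the gripper's body presses on something with over 40 N, if the wrist force passes 120 N, or if a joint passes its speed limit or range.

ROBOT

A 7-joint arm with a two-finger parallel gripper is mounted at the origin on a cart in front of the work surface, level with it; the furniture and walls round the work are solid. World frame = base frame: x ahead of the robot, y to its left, z up, the work surface at z = 0. Lengths are in m, angles in rad, forces in N, time in s.
With the tool pointing down it reaches from about 0.425 to 0.925 m from the base axis. Payload 6.8 kg.
Tool frame: the origin (TCP) lies midway between the tips of the shut fingers; the grasp point (between the pads) lies 19 mm behind it; z points along the fingers, x is the direction in which the jaws open and shut, and the axes are right-handed (so a half turn about z gives the same grasp; the last joint's range is limited). The gripper opens to 85 mm and grips with 20 to 120 N. Pads are 22 mm wide; open, the fingers measure 114 mm over their backs; the gripper's body (76 mm by 85 mm) begins 54 mm behind the grasp point. The pads swing forward as they close: fully open they stand 13 mm farther back than shut.
Start: joints at [-0.108, 0.477, 0.022, 1.555, -0.011, 1.109, -0.083], TCP at [0.675, 0, 0.231] pointing down, gripper open.
Joint ranges: [-2.96, 2.96], [-0.34, 2.1], [-1.41, 1.46], [0.24, 2.44], [-1.37, 4.51], [0.17, 1.92], [-2.96, 2.96]. Speed limits (rad/s): [2.39, 2.39, 3.14, 3.14, 3.14, 3.14, 3.14].

INTERFACE

Orientations are given as a unit quaternion [w, x, y, z].
In Python, from station import bot, imaging, nets gives the robot as it stands. The module is installed in compiled form; this text tells all that it offers.
- The arm moves only by the tool apply_moves, never from a script. Its argument "moves" is text: rows parted by semicolons, each of 7 numbers parted by spaces: the gripper command: -1 is fully open, 1 is shut, values between are in proportion, then the shift along the tool's x, y, z normalised to -1 to 1, where 1 is 120 mm, then the turn, a rotation vector about the tool's x, y, z normalised to -1 to 1, where 1 is 4 degrees. In form: hand dx dy dz rx ry rz; .... A call has 1 to 12 rows; each row shifts and turns the commanded pose from where the row before left it, along the tool's axes as they then stand; what a row does not reach is not made up. A row lasts 1/12 s, in which the tool goes at most 41.7 mm and 7.16 degrees, less where a joint would pass 70% of its speed; a pose out of reach is approached as far as the arm can. A call with a number of a shift or a turn outside -1 to 1 is refused whole. A call with a gripper value outside its range is refused whole. The fingers move at their own pace and stop on an object; "force" is the grip in N (left out, the last holds). Time passes only in rows, so rows that do not move let the fingers close. It gives the time, the measured TCP pose, the force and the opening at its end, in the units of the state.
- bot.get_obs(): the state, without advancing time (a new reading comes with each control period).
- imaging.read_camera(name): name is "scene" or "side" or "wrist"; returns a dict with "image" (420x560x3 uint8, red, green, blue), "fx", "fy", "cx", "cy" (pixels), "view" (4x4, takes a point from world to camera coordinates); the wrist camera has in their place "mount" (4x4, takes a point from camera to tool coordinates, whose origin is the TCP and whose axes are the tool frame's). Camera axes: x right, y down, z forward; pixel columns grow to the right and rows downward; lengths in m; the calibration is good to about 2 mm. The wrist camera is an equidistant fisheye: a pixel r from the principal point sees the ray r / f radians off the axis. A picture is of the moment at which its call begins: read the wrist's pose just before it. There is no depth.
- bot.hand_in(): hands the job in, once; it reports no verdict.
Trained networks look in a picture, given as the dict that the camera call returned (one of the last four; its "shot" number tells which), for a name from the list of things; names that differ only in an ending like _2 or _b are one class to them, and where a whole thing is asked for, a point or a joint stands for the part that bears it (a point fixed in the world has none). Each returns a list of dicts, best first, with "score" (0 to 1); they miss things now and then, are a little off and sometimes report something else, mostly with a low value. They report only what shows in the picture. A call takes as long as a camera call.
- nets.spot_in(picture, name): "rect" ([left, top, right, bottom] in pixels, round what is visible of it).
- nets.outline_of(picture, name): "region" (420x560 bool, what is visible of it) and "rect" ([left, top, right, bottom] in pixels, round what is visible of it).
- nets.spot_point(picture, name): "location" ([column, row] in pixels: a listed point, or the origin of a listed thing).
The state is a dict: "t": time; "q": joint angles; "joint_vel": joint speeds; "joint_torque": joint torques, N m; "eef_pos": TCP position; "tool_rot": TCP orientation; "contact_force": force on the tool from outside, world axes, zero at the start; "torque": the same for the moment, N m; "gripper_width": opening from 0.0 (shut) to 1.0 (fully open).
Only numpy, scipy, OpenCV 4.12 (cv2) and the standard library are available. Lean on these libraries where they do the work, as an engineer would, in place of code of your own. Each camera call takes 0.05 s, during which the arm holds its last target.

## Working session

There is one attempt and no reset: what is moved stays moved. The work goes in short steps, Python scripts to look and compute and a tool call to move; the robot and the scene stay as the last step left them, time stands still between calls to the robot, and variables do not carry over. Pictures are saved under pics/ and viewed, and the job is handed in when it is done.

Besides the shell and the picture viewer there is one more tool, called after "Call:" as name(argument=value, ...), one argument or row to a line, values as JSON. apply_moves: Moves the arm, as the interface text tells. Scaled input: -1 to 1 covers 120 mm each way for a shift and 4 degrees each way for a turn. Its arguments: {"type":"object","properties":{"moves":{"type":"string"},"force":{"type":"number"}},"required":["moves"]}

```bash
ls; mkdir -p pics
cat > h.py <<'E'
import numpy as np,cv2
from station import bot,imaging,nets
from scipy.spatial.transform import Rotation as R
def shot(n,f):
    p=imaging.read_camera(n); cv2.imwrite('pics/'+f,p['image'][:,:,::-1]); return p
def ray(p,uv):
    V=np.array(p['view']); Rm=V[:3,:3];t=V[:3,3]
    d=np.array([(uv[0]-p['cx'])/p['fx'],(uv[1]-p['cy'])/p['fy'],1.]);
    return -Rm.T@t, Rm.T@d
def onz(p,uv,z):
    c,d=ray(p,uv); return c+d*(z-c[2])/d[2]
def proj(p,X):
    V=np.array(p['view']); c=V[:3,:3]@np.array(X)+V[:3,3]
    return np.array([p['fx']*c[0]/c[2]+p['cx'],p['fy']*c[1]/c[2]+p['cy']])
def tri(rs):
    A=np.zeros((3,3));b=np.zeros(3)
    for c,d in rs:
        d=d/np.linalg.norm(d);P=np.eye(3)-np.outer(d,d);A+=P;b+=P@c
    return np.linalg.solve(A,b)
E
python3 - <<'E'
from h import *
s=bot.get_obs();print({k:np.round(v,3) for k,v in s.items()})
P=[shot('scene','s0.png'),shot('side','d0.png')]
for p in P: print(np.round(proj(p,[0.6,0,0]),1), np.round(ray(p,(280,210)),2))
for nm in ['hardener','seat_mid','press_pad','hinge_line','case','ink_white','ink_black','tape_tan']:
    rs=[]
    for p in P:
        l=nets.spot_point(p,nm); 
        if l: print(nm,np.round(l[0]['location'],1),round(l[0]['score'],2),np.round(onz(p,l[0]['location'],0),3)); rs.append(ray(p,l[0]['location']))
        else: print(nm,'none')
    if len(rs)==2: print('   tri',np.round(tri(rs),3))
E
```

```text
pics
{'t': np.float64(0.0), 'q': array([-0.108,  0.478,  0.022,  1.556, -0.011,  1.109, -0.083]), 'joint_vel': array([ 0.   , -0.   ,  0.   ,  0.001, -0.001,  0.001,  0.003]), 'joint_torque': array([-1.0000e-03, -5.9644e+01,  1.6080e+00, -2.8119e+01,  1.2000e-02,
        9.0000e-03,  0.0000e+00]), 'eef_pos': array([ 0.674, -0.   ,  0.23 ]), 'tool_rot': array([ 0.   ,  1.   ,  0.   , -0.001]), 'contact_force': array([ 0.34 , -0.019,  0.151]), 'torque': array([-0.028, -0.007, -0.002]), 'gripper_width': np.float64(1.003)}
[272.6 232.2] [[-0.43 -0.85  0.75]
 [ 0.7   0.55 -0.45]]
[276.4 241.2] [[ 0.65  0.98  0.71]
 [-0.05 -0.85 -0.53]]
hardener [161.6 220.2] 0.78 [0.425 0.357 0.   ]
hardener [366.1 334.7] 0.56 [0.419 0.348 0.   ]
   tri [0.42  0.351 0.004]
seat_mid [318.  266.5] 0.74 [ 0.524 -0.234  0.   ]
seat_mid [297.2 196.7] 0.75 [ 0.52  -0.252  0.   ]
   tri [ 0.519 -0.239  0.006]
press_pad [350.4 210.7] 0.71 [ 0.899 -0.121  0.   ]
press_pad [276.1 145.6] 0.64 [ 0.574 -0.685  0.   ]
   tri [ 0.593 -0.288  0.172]
hinge_line [340.3 244. ] 0.62 [ 0.675 -0.217  0.   ]
hinge_line [281.8 174.8] 0.93 [ 0.563 -0.415  0.   ]
   tri [ 0.572 -0.276  0.071]
case [319.7 266.6] 0.75 [ 0.527 -0.238  0.   ]
case [298.4 198.5] 0.76 [ 0.517 -0.24   0.   ]
   tri [ 0.519 -0.24   0.003]
ink_white [198.9 214.6] 0.73 [0.535 0.287 0.   ]
ink_white [297.  325.3] 0.86 [0.567 0.317 0.   ]
   tri [ 0.561  0.309 -0.014]
ink_black [320.7 224.8] 0.73 [ 0.743 -0.097  0.   ]
ink_black [213.7 225.7] 0.79 [ 0.785 -0.083  0.   ]
   tri [ 0.778 -0.083 -0.01 ]
tape_tan [318.7 267.9] 0.5 [ 0.52  -0.239  0.   ]
tape_tan [271.  172.5] 0.41 [ 0.603 -0.434  0.   ]
   tri [ 0.564 -0.26   0.039]
```

View pics/s0.png

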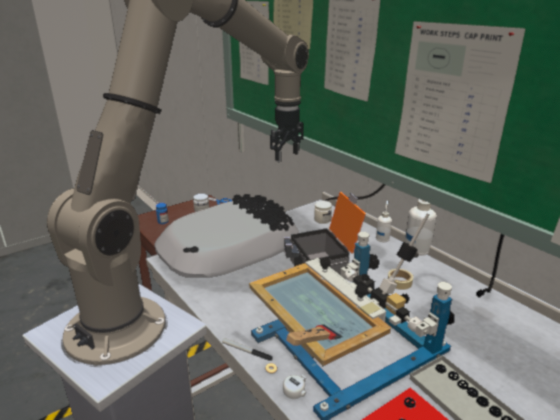

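View pics/d0.png

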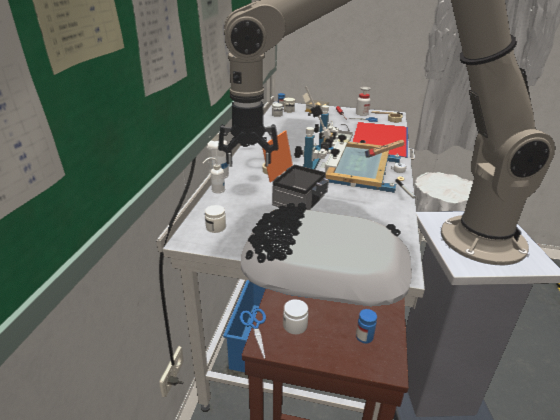

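Run:
```python
from h import *
p=shot('wrist','w0.png')
print({k:v for k,v in p.items() if k!='image'})
s=imaging.read_camera('scene');d=imaging.read_camera('side')
# hump: left/right silhouettes
a=cv2.resize(s['image'][180:300,130:400,::-1],None,fx=2.9,fy=2.9,interpolation=cv2.INTER_CUBIC);cv2.imwrite('pics/s0c.png',a)
a=cv2.resize(d['image'][120:360,180:440,::-1],None,fx=2.5,fy=2.5,interpolation=cv2.INTER_CUBIC);cv2.imwrite('pics/d0c.png',a)
for y in (0.05,0.15,0.25):
  for z in (0,0.1,0.15): print(y,z,proj(s,[0.55,y,z]).round(),proj(d,[0.55,y,z]).round())
```

```text
{'fx': 325.19226210127806, 'fy': 325.19226210127806, 'cx': 276.73088956873636, 'cy': 213.12367409849165, 'mount': array([[ 9.99999911e-01,  2.26788357e-04,  3.55826051e-04,
         1.32726766e-03],
       [-3.27582650e-04,  9.48789947e-01,  3.15907469e-01,
        -8.15027590e-02],
       [-2.65960044e-04, -3.15907558e-01,  9.48789937e-01,
        -1.42630711e-01],
       [ 0.00000000e+00,  0.00000000e+00,  0.00000000e+00,
         1.00000000e+00]]), 'shot': 3}
0.05 0 [251. 233.] [295. 252.]
0.05 0.1 [251. 206.] [297. 221.]
0.05 0.15 [250. 192.] [297. 205.]
0.15 0 [230. 224.] [298. 276.]
0.15 0.1 [228. 198.] [300. 244.]
0.15 0.15 [227. 184.] [301. 227.]
0.25 0 [209. 216.] [302. 304.]
0.25 0.1 [207. 190.] [304. 271.]
0.25 0.15 [206. 177.] [305. 253.]
```

View pics/w0.png

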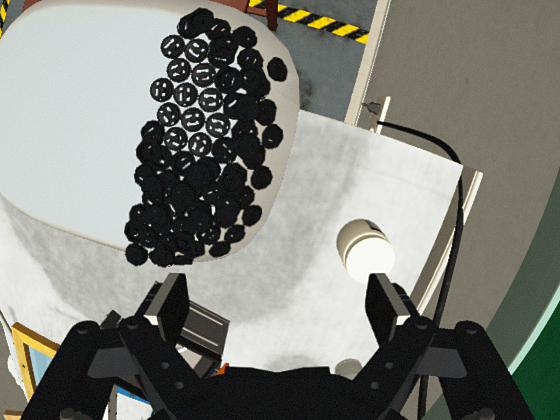

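View pics/s0c.png

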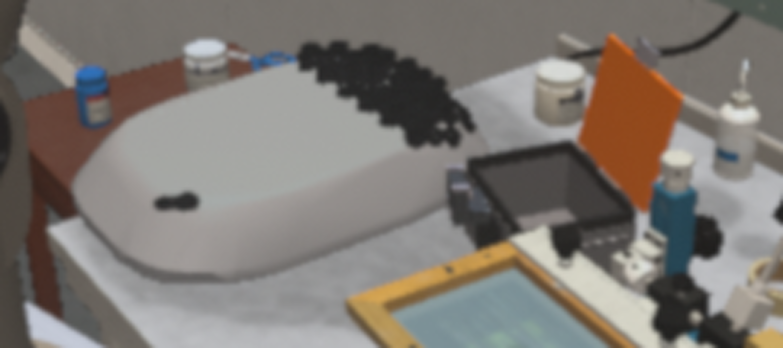

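View pics/d0c.png

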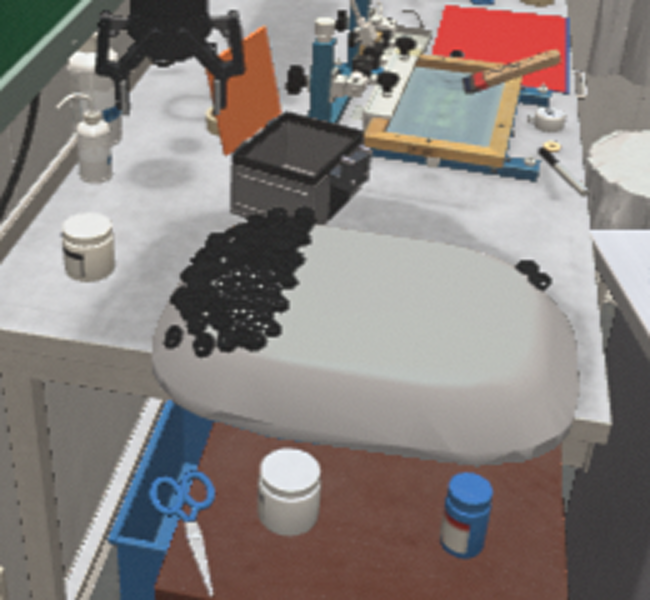

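Call:
apply_moves(
  moves="-1 -0.176 -0.229 -0.02 0 0 0;-1 -0.176 -0.229 -0.02 0 0 0;-1 -0.176 -0.229 -0.02 0 0 0;-1 -0.176 -0.229 -0.02 0 0 0;-1 -0.176 -0.229 -0.02 0 0 0;-1 -0.176 -0.229 -0.02 0 0 0;-1 -0.176 -0.229 -0.02 0 0 0;-1 -0.176 -0.229 -0.02 0 0 0;-1 -0.176 -0.229 -0.02 0 0 0;-1 -0.176 -0.229 -0.02 0 0 0;-1 -0.176 -0.229 -0.02 0 0 0;-1 -0.176 -0.229 -0.02 0 0 0",
  force=30,
)

```text
t: 2.05
eef_pos: [0.4204, 0.3309, 0.2605]
tool_rot: [-0.0, 1.0, -0.0, 0.0]
contact_force: [0.2, 0.2, -0.1]
gripper_width: 1.002
```

Call:
apply_moves(
  moves="-1 0 0 0 0 0 0;-1 0 0 0 0 0 0;-1 0 0 0 0 0 0",
)

```text
t: 2.3
eef_pos: [0.4219, 0.3294, 0.2601]
tool_rot: [0.0, 1.0, -0.0, 0.0]
contact_force: [0.7, -0.9, -0.3]
gripper_width: 0.997
```

```bash
cat >> h.py <<'E'
def wray(p,s,uv):
    r=np.array([uv[0]-p['cx'],uv[1]-p['cy']]);n=np.hypot(*r);th=n/p['fx']
    d=np.array([*(r/n*np.sin(th)),np.cos(th)]) if n>0 else np.array([0,0,1.])
    M=np.array(p['mount']);q=s['tool_rot'];Rt=R.from_quat([q[1],q[2],q[3],q[0]]).as_matrix()
    return Rt@M[:3,3]+s['eef_pos'], Rt@M[:3,:3]@d
def wonz(p,s,uv,z):
    c,d=wray(p,s,uv);return c+d*(z-c[2])/d[2]
def wproj(p,s,X):
    M=np.array(p['mount']);q=s['tool_rot'];Rt=R.from_quat([q[1],q[2],q[3],q[0]]).as_matrix()
    x=Rt.T@(np.array(X)-s['eef_pos']);x=M[:3,:3].T@(x-M[:3,3])
    rho=np.hypot(x[0],x[1]);th=np.arctan2(rho,x[2])
    return np.array([p['cx']+p['fx']*th*x[0]/rho,p['cy']+p['fx']*th*x[1]/rho])
def tilt():
    s=bot.get_obs();q=s['tool_rot'];return s,R.from_quat([q[1],q[2],q[3],q[0]]).as_matrix()
E
python3 - <<'E'
from h import *
s=bot.get_obs();print(s['t'],s['eef_pos'].round(4),s['tool_rot'].round(4))
p=shot('wrist','w1.png')
for n in ['hardener','ink_white']:
  for l in nets.spot_point(p,n)[:2]: print(n,np.round(l['location'],1),round(l['score'],2),wonz(p,s,l['location'],0).round(4))
  for l in nets.outline_of(p,n)[:1]: print(l['rect'],l['score'])
E
```

```text
2.3 [0.4219 0.3294 0.2601] [ 2.e-04  1.e+00 -0.e+00  2.e-04]
hardener [277.9 159.4] 0.94 [0.4249 0.3473 0.    ]
[263.4, 145.7, 296.2, 183.9] 0.76
ink_white [387.1 190.3] 0.63 [0.5701 0.3086 0.    ]
[370.3, 171.1, 422.0, 217.7] 0.89
```

View pics/w1.png

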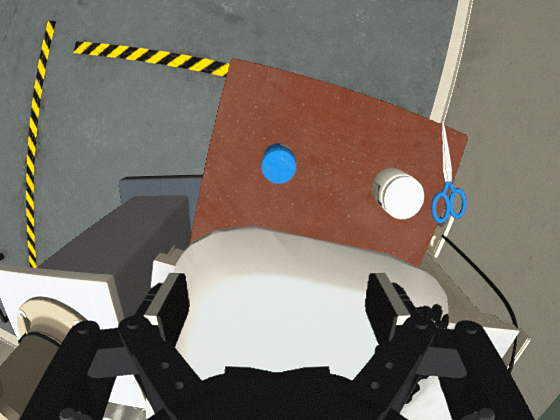

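Run:
```python
from h import *
s=bot.get_obs()
p=imaging.read_camera('wrist')
hsv=cv2.cvtColor(p['image'],cv2.COLOR_RGB2HSV)
m=cv2.inRange(hsv,(98,150,120),(118,255,255));m[:,340:]=0;m[:100]=0;m[220:]=0
n,l,st,c=cv2.connectedComponentsWithStats(m);i=1+np.argmax(st[1:,4]);print(st[i],c[i],wonz(p,s,c[i],0.064).round(4))
for dx in (0,):
  print(wproj(p,s,[0.4240,0.349,0.066]))
print(wonz(p,s,(279.5,164),0.066).round(4),wonz(p,s,(402,197),0.055).round(4))
# hump near edge at z~0..; 
for z in (0,.06,.12): print(z,wonz(p,s,(280,235),z).round(3))
```

```text
[261 146  35  37 980] [278.05612245 164.29285714] [0.4252 0.3516 0.064 ]
[276.89403949 167.04641648]
[0.4267 0.3522 0.066 ] [0.5699 0.314  0.055 ]
0 [0.428 0.245 0.   ]
0.06 [0.427 0.27  0.06 ]
0.12 [0.427 0.294 0.12 ]
```

Call:
apply_moves(
  moves="-1 0.004 -0.03 0.222 0 0 0;-1 0.004 -0.03 0.222 0 0 0;-1 0.004 -0.03 0.222 0 0 0;-1 0.004 -0.03 0.222 0 0 0;-1 0.004 -0.03 0.222 0 0 0;-1 0.004 -0.03 0.222 0 0 0;-1 0 0 0 0 0 0;-1 0 0 0 0 0 0",
)

```text
t: 3.27
eef_pos: [0.424, 0.3505, 0.0994]
tool_rot: [0.001, 1.0, -0.0, -0.001]
contact_force: [0.3, -0.2, 0.1]
gripper_width: 0.996
```

Run:
```python
from h import *
s=bot.get_obs();print(s['t'],s['eef_pos'].round(4),s['tool_rot'].round(4),s['contact_force'].round(2))
p=shot('wrist','w2.png')
hsv=cv2.cvtColor(p['image'],cv2.COLOR_RGB2HSV)
m=cv2.inRange(hsv,(98,150,120),(118,255,255));m[:,400:]=0
n,l,st,c=cv2.connectedComponentsWithStats(m);i=1+np.argmax(st[1:,4]);print(st[i],c[i],wonz(p,s,c[i],0.062).round(4))
l=nets.spot_point(p,'hardener');print(l[0]['location'],wonz(p,s,l[0]['location'],0))
```

```text
3.2667 [0.424  0.3505 0.0994] [ 1.1e-03  1.0e+00 -2.0e-04 -1.2e-03] [ 0.27 -0.19  0.11]
[ 248  198   59   78 3403] [275.87481634 239.89568028] [0.4248 0.355  0.062 ]
[278.7, 213.7] [0.42671894 0.35070007 0.        ]
```

View pics/w2.png

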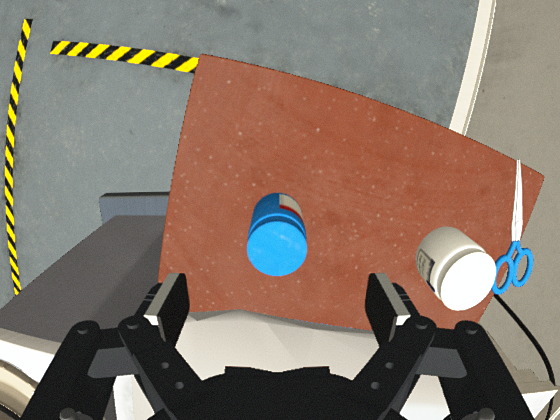

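Call:
apply_moves(
  moves="-1 0.004 -0.002 0.165 0 0 0;-1 0.004 -0.002 0.165 0 0 0;-1 0 0 0.165 0 0 0;-1 0 0 0.165 0 0 0;-1 0 0 0 0 0 0;0.5 0 0 0 0 0 0;1 0 0 0 0 0 0;1 0 0 0 0 0 0;1 0 0 0 0 0 0;1 0 0 0 0 0 0;1 0 0 0 0 0 0;1 0 0 0 0 0 0",
  force=30,
)

```text
t: 4.37
eef_pos: [0.4262, 0.3526, 0.0227]
tool_rot: [-0.001, 1.0, -0.0, 0.001]
contact_force: [-1.3, -1.2, 7.4]
gripper_width: 0.432
```

Call:
apply_moves(
  moves="1 0 0 0 0 0 0;1 0 0 0 0 0 0;1 0 0 0 0 0 0;1 0 0 0 0 0 0",
)

```text
t: 4.7
eef_pos: [0.4263, 0.3526, 0.0227]
tool_rot: [-0.001, 1.0, -0.0, 0.001]
contact_force: [-0.8, -0.8, 7.5]
gripper_width: 0.433
```

Run:
```python
from h import *
s=bot.get_obs();print(s['t'],s['eef_pos'].round(4),s['tool_rot'].round(4),s['contact_force'].round(2),s['gripper_width'])
p=shot('wrist','w3.png')
```

```text
4.7 [0.4263 0.3526 0.0227] [-8.e-04  1.e+00 -1.e-04  9.e-04] [-0.82 -0.83  7.51] 0.4328847654332033
```

View pics/w3.png

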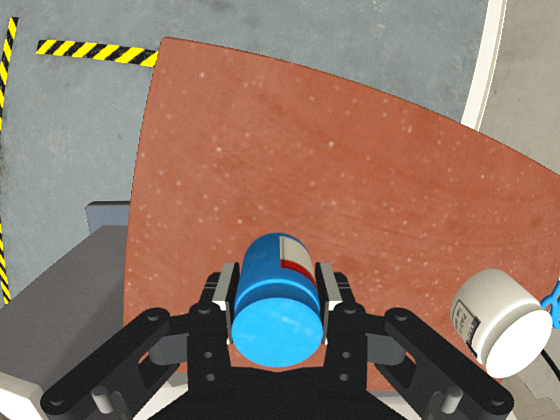

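Call:
apply_moves(
  moves="1 0 0 -0.1 0 0 0;1 0 0 -0.3 0 0 0;1 0 0 -0.3 0 0 0;1 0 0 -0.3 0 0 0;1 0 0 -0.3 0 0 0;1 0 0 -0.3 0 0 0;1 0 0 -0.3 0 0 0;1 0 0 -0.15 0 0 0;1 0.046 0.29 0 0 0 0;1 0.046 0.29 0 0 0 0;1 0.046 0.29 0 0 0 0;1 0.046 0.29 0 0 0 0",
)

```text
t: 5.75
eef_pos: [0.4472, 0.2111, 0.2684]
tool_rot: [-0.0, 1.0, 0.0, 0.001]
contact_force: [0.9, -0.3, -0.4]
gripper_width: 0.437
```

Call:
apply_moves(
  moves="1 0.046 0.29 0 0 0 0;1 0.046 0.29 0 0 0 0;1 0.046 0.29 0 0 0 0;1 0.046 0.29 0 0 0 0;1 0.046 0.29 0 0 0 0;1 0.046 0.29 0 0 0 0;1 0.046 0.29 0 0 0 0;1 0.046 0.29 0 0 0 0;1 0.046 0.29 0 0 0 0;1 0.046 0.29 0 0 0 0;1 0.046 0.29 0 0 0 0;1 0.046 0.29 0 0 0 0",
)

```text
t: 6.75
eef_pos: [0.5134, -0.2065, 0.2684]
tool_rot: [-0.0, 1.0, 0.0, 0.001]
contact_force: [0.3, 0.2, -0.6]
gripper_width: 0.431
```

Call:
apply_moves(
  moves="1 0.046 0.29 0 0 0 0;1 0 0 0 0 0 -1;1 0 0 0 0 0 -1;1 0 0 0 0 0 -1;1 0 0 0 0 0 -1;1 0 0 0 0 0 -1;1 0 0 0 0 0 -1;1 0 0 0 0 0 -1;1 0 0 0 0 0 -1;1 0 0 0 0 0 -1;1 0 0 0 0 0 -1;1 0 0 0 0 0 -1",
)

```text
t: 7.75
eef_pos: [0.519, -0.2395, 0.2682]
tool_rot: [-0.0, 0.926, 0.376, 0.0]
contact_force: [-0.1, -0.7, -0.4]
gripper_width: 0.437
```

Call:
apply_moves(
  moves="1 0 0 0 0 0 -1;1 0 0 0 0 0 -1;1 0 0 0 0 0 -0.75;1 0 0 0 0 0 0;1 0 0 0 0 0 0;1 0 0 0 0 0 0",
)

```text
t: 8.25
eef_pos: [0.5191, -0.2397, 0.2677]
tool_rot: [0.0, 0.887, 0.461, 0.0]
contact_force: [-0.4, 0.1, -0.7]
gripper_width: 0.434
```

Run:
```python
from h import *
s=bot.get_obs();print(s['t'],s['eef_pos'].round(4),s['tool_rot'].round(4),s['contact_force'].round(2),s['gripper_width'],s['q'].round(2))
p=shot('wrist','w4.png')
for n,z in [('seat_mid',.005),('case',0),('hinge_line',.08),('press_pad',.1)]:
  for l in nets.spot_point(p,n)[:1]: print(n,np.round(l['location'],1),round(l['score'],2),wonz(p,s,l['location'],z).round(4))
```

```text
8.25 [ 0.5191 -0.2397  0.2677] [1.000e-04 8.874e-01 4.610e-01 3.000e-04] [-0.39  0.08 -0.68] 0.43408348206927083 [ 0.24  0.27  0.1   1.77 -0.03  1.1   1.31]
seat_mid [276.4 169.9] 0.87 [ 0.5174 -0.2374  0.005 ]
case [275. 169.] 0.88 [ 0.5162 -0.2388  0.    ]
```

View pics/w4.png

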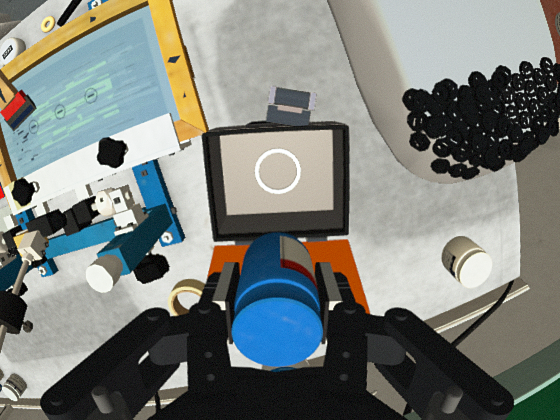

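Run:
```python
from h import *
s=bot.get_obs();p=imaging.read_camera('wrist')
im=p['image'];cv2.imwrite('pics/w4c.png',cv2.resize(im[110:260,190:370,::-1],None,fx=4,fy=4,interpolation=cv2.INTER_CUBIC))
g=im[140:205,245:312].min(2);m=(g>225).astype(np.uint8)
ys,xs=np.nonzero(m);print(len(xs))
e=cv2.minEnclosingCircle(np.c_[xs,ys].astype(np.float32));print(e)
c=(e[0][0]+245,e[0][1]+140);print(c,wonz(p,s,c,0.011).round(4))
```

```text
486
((32.46875, 30.84375), 22.856863021850586)
(277.46875, 170.84375) [ 0.518  -0.2363  0.011 ]
```

View pics/w4c.png

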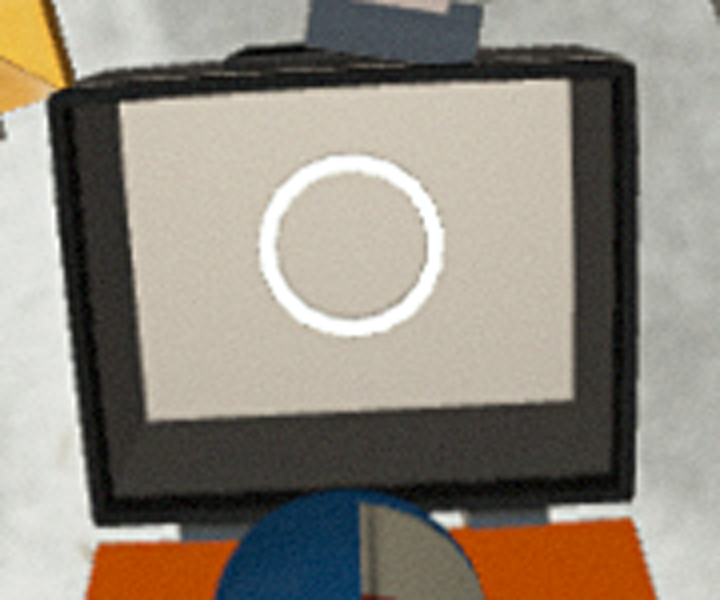

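Run:
```python
from h import *
s=bot.get_obs();p=imaging.read_camera('wrist')
f=lambda u,v,z:wonz(p,s,(190+u/4,110+v/4),z)[:2]
def rep(tl,tr,bl,br,z):
    a,b,c,d=[f(*x,z) for x in (tl,tr,bl,br)]
    print('center',((a+b+c+d)/4).round(4))
    for u,v in((b,a),(d,c)): print('y-edge',np.linalg.norm(u-v).round(4),np.degrees(np.arctan2(*(u-v)[::-1])).round(1))
    for u,v in((c,a),(d,b)): print('x-edge',np.linalg.norm(u-v).round(4),np.degrees(np.arctan2(*(u-v)[::-1])).round(1))
rep((121,102),(572,80),(147,421),(575,400),.005)
rep((50,92),(636,62),(95,525),(634,498),.088)
```

```text
center [ 0.5223 -0.2378]
y-edge 0.1408 57.8
y-edge 0.1418 58.0
x-edge 0.1052 -32.6
x-edge 0.1049 -32.1
center [ 0.5184 -0.2357]
y-edge 0.1462 57.9
y-edge 0.1468 58.1
x-edge 0.1168 -32.3
x-edge 0.1165 -32.0
```

Run:
```python
from h import *
s,Rt=tilt();p=imaging.read_camera('wrist')
hsv=cv2.cvtColor(p['image'],cv2.COLOR_RGB2HSV)
m=cv2.inRange(hsv,(98,150,175),(118,255,255));
n,l,st,c=cv2.connectedComponentsWithStats(m);i=1+np.argmax(st[1:,4]);print(st[i],c[i])
# fit: project a 38mm disc at offset
for dy in(-2,0,2,4):
  C=s['eef_pos']+Rt@np.array([0,dy/1000,-0.0433])
  t=np.linspace(0,6.28,60);P=np.array([wproj(p,s,C+0.0185*np.array([np.cos(a),np.sin(a),0])) for a in t]);print(dy,P.min(0).round(1),P.max(0).round(1))
print(s['eef_pos'],Rt.round(3))
```

```text
[ 232  298   90   69 4833] [276.70763501 331.58845438]
-2 [225.9 284.8] [322.5 359.7]
0 [226.3 289.6] [322.1 363.1]
2 [226.7 294.2] [321.7 366.3]
4 [227.1 298.8] [321.4 369.5]
[ 0.51925032 -0.23970328  0.26703665] [[ 0.574  0.819 -0.   ]
 [ 0.819 -0.574  0.   ]
 [ 0.    -0.    -1.   ]]
```

Call:
apply_moves(
  moves="1 0 0 0 0 0 -0.72;1 0.015 -0.043 0 0 0 0;1 0 0 0.228 0 0 0;1 0 0 0.228 0 0 0;1 0 0 0.228 0 0 0;1 0 0 0.228 0 0 0;1 0 0 0.228 0 0 0;1 0 0 0 0 0 0;1 0 0 0 0 0 0;1 0 0 0 0 0 0",
)

```text
t: 9.48
eef_pos: [0.5167, -0.2357, 0.1317]
tool_rot: [0.001, 0.875, 0.484, 0.001]
contact_force: [-0.8, 0.2, 0.1]
gripper_width: 0.439
```

Run:
```python
from h import *
s,Rt=tilt();print(s['t'],s['eef_pos'].round(4),Rt.round(3),s['contact_force'].round(2),s['gripper_width'])
p=shot('wrist','w5.png')
d=shot('side','d5.png')
cv2.imwrite('pics/d5c.png',cv2.resize(d['image'][100:240,220:360,::-1],None,fx=4,fy=4,interpolation=cv2.INTER_CUBIC))
X=np.array([0.518,-0.2363,0.011]);t=np.linspace(0,6.28,80)
im=p['image'][:,:,::-1].copy()
for r in (.024,.029):
  for a in t:
    u=wproj(p,s,X+r*np.array([np.cos(a),np.sin(a),0]));cv2.circle(im,tuple(int(round(v)) for v in u),0,(0,0,255),-1)
cv2.imwrite('pics/w5o.png',im)
```

```text
9.4833 [ 0.5167 -0.2357  0.1317] [[ 0.532  0.847  0.002]
 [ 0.847 -0.532 -0.001]
 [ 0.     0.002 -1.   ]] [-0.79  0.19  0.06] 0.4385603613823507
```

View pics/w5o.png

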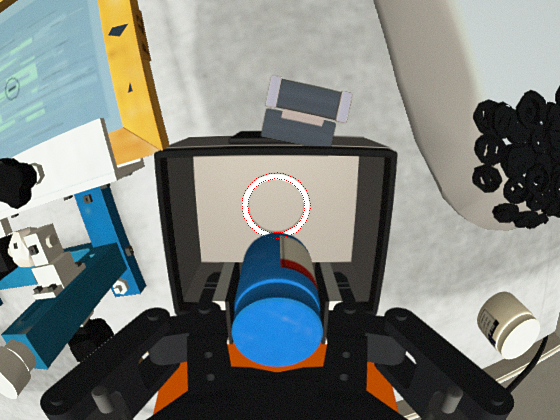

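View pics/d5c.png

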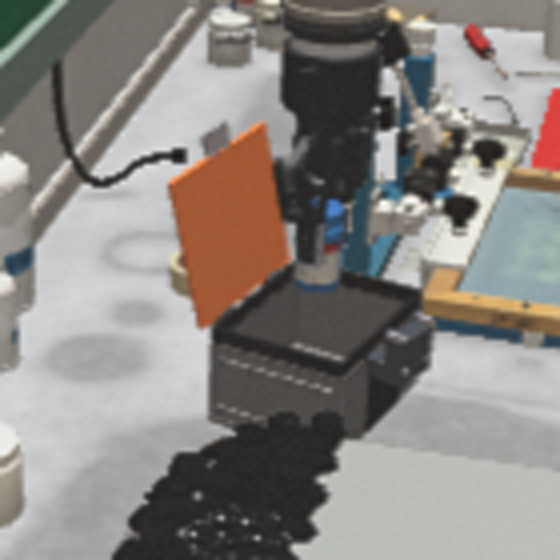

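Call:
apply_moves(
  moves="1 0 -0.008 0.171 0 0 0;1 0 0 0.171 0 0 0;1 0 0 0.171 0 0 0;1 0 0 0.171 0 0 0;1 0 0 0.1 0 0 0;1 0 0 0 0 0 0;1 0 0 0 0 0 0",
)

```text
t: 10.17
eef_pos: [0.5155, -0.2352, 0.0369]
tool_rot: [0.0, 0.875, 0.484, 0.0]
contact_force: [0.0, -0.0, -1.0]
gripper_width: 0.433
```

Run:
```python
from h import *
s,Rt=tilt();print(s['t'],s['eef_pos'].round(4),s['contact_force'].round(2),s['gripper_width'])
p=shot('wrist','w6.png')
```

```text
10.1667 [ 0.5155 -0.2352  0.0369] [ 0.02 -0.04 -1.02] 0.4329531305718895
```

View pics/w6.png

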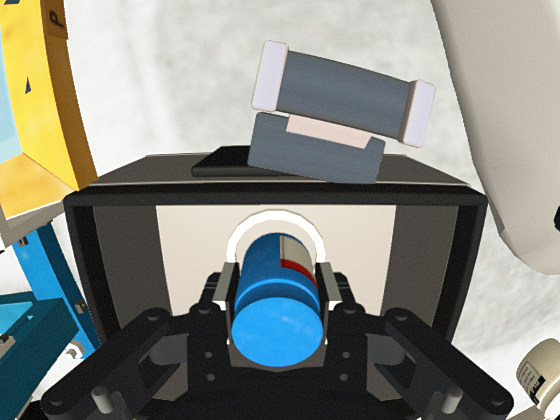

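Run:
```python
from h import *
s,Rt=tilt();p=imaging.read_camera('wrist')
X=np.array([0.518,-0.2363,0.011]);ty=Rt[:,1]
print('ring outer/inner front',wproj(p,s,X-.029*ty),wproj(p,s,X-.024*ty))
im=p['image'];print([tuple(im[r,276]) for r in range(200,245,2)])
for dy in (-4,-2,0,2,4):
  print(dy,wproj(p,s,np.array([X[0],X[1],s['eef_pos'][2]-.0227])+(dy/1000-.0185)*ty)[1].round(1))
```

```text
ring outer/inner front [275.52069176 207.98383083] [275.52836878 216.65116493]
[(np.uint8(41), np.uint8(44), np.uint8(42)), (np.uint8(122), np.uint8(118), np.uint8(106)), (np.uint8(240), np.uint8(235), np.uint8(218)), (np.uint8(233), np.uint8(222), np.uint8(210)), (np.uint8(167), np.uint8(159), np.uint8(142)), (np.uint8(255), np.uint8(255), np.uint8(255)), (np.uint8(255), np.uint8(255), np.uint8(255)), (np.uint8(255), np.uint8(255), np.uint8(255)), (np.uint8(255), np.uint8(255), np.uint8(255)), (np.uint8(234), np.uint8(231), np.uint8(221)), (np.uint8(231), np.uint8(226), np.uint8(211)), (np.uint8(233), np.uint8(226), np.uint8(211)), (np.uint8(231), np.uint8(227), np.uint8(212)), (np.uint8(230), np.uint8(224), np.uint8(207)), (np.uint8(232), np.uint8(227), np.uint8(213)), (np.uint8(234), np.uint8(226), np.uint8(211)), (np.uint8(157), np.uint8(164), np.uint8(165)), (np.uint8(16), np.uint8(64), np.uint8(100)), (np.uint8(19), np.uint8(59), np.uint8(100)), (np.uint8(19), np.uint8(65), np.uint8(103)), (np.uint8(20), np.uint8(66), np.uint8(102)), (np.uint8(21), np.uint8(72), np.uint8(106)), (np.uint8(19), np.uint8(66), np.uint8(105))]
-4 221.6
-2 225.0
0 228.5
2 231.9
4 235.2
```

Call:
apply_moves(
  moves="1 0 -0.01 0.025 0 0 0;1 0 0 0.025 0 0 0;1 0 0 0.025 0 0 0;1 0 0 0.004 0 0 0;1 0 0 0 0 0 0;1 0 0 0 0 0 0",
)

```text
t: 10.77
eef_pos: [0.5146, -0.2346, 0.0279]
tool_rot: [0.0, 0.875, 0.484, 0.0]
contact_force: [-2.6, 1.2, 11.1]
gripper_width: 0.438
```

Call:
apply_moves(
  moves="0.1 0 0 0 0 0 0;0 0 0 0 0 0 0;-0.2 0 0 0 0 0 0;-0.3 0 0 0 0 0 0;-0.4 0 0 0 0 0 0;-0.4 0 0 0 0 0 0;-0.4 0 0 0 0 0 0",
)

```text
t: 11.35
eef_pos: [0.5139, -0.2343, 0.0266]
tool_rot: [-0.0, 0.875, 0.484, -0.0]
contact_force: [0.5, 0.3, -0.4]
gripper_width: 0.699
```

Run:
```python
from h import *
s,Rt=tilt();print(s['t'],s['eef_pos'].round(4),s['contact_force'].round(2),s['gripper_width'])
p=shot('wrist','w7.png')
```

```text
11.35 [ 0.5139 -0.2343  0.0266] [ 0.51  0.27 -0.37] 0.6994952754744845
```

View pics/w7.png

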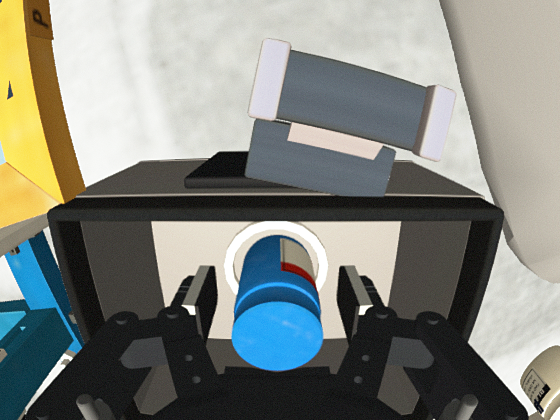

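Call:
apply_moves(
  moves="-0.4 0 0 -0.05 0 0 0;-0.4 0 0 -0.15 0 0 0;-0.4 0 0 -0.29 0 0 0;-0.4 0 0 -0.29 0 0 0;-0.4 0 0 -0.29 0 0 0;-0.4 0 0 -0.29 0 0 0;-0.4 0 0 -0.29 0 0 0;-0.4 0 0 -0.29 0 0 0;-0.4 0 0 -0.15 0 0 0;-0.4 0 0 0 0 0 0;1 0 0 0 0 0 0;1 0 0 0 0 0 0",
)

```text
t: 12.4
eef_pos: [0.5133, -0.234, 0.2768]
tool_rot: [-0.001, 0.875, 0.484, -0.0]
contact_force: [-0.4, 0.4, -0.1]
gripper_width: 0.427
```

Run:
```python
from h import *
s,Rt=tilt();print(s['t'],s['eef_pos'].round(4),s['contact_force'].round(2),s['gripper_width'])
p=shot('wrist','w8.png');d=shot('side','d8.png');c=shot('scene','s8.png')
cv2.imwrite('pics/d8c.png',cv2.resize(d['image'][80:240,220:400,::-1],None,fx=4,fy=3.7,interpolation=cv2.INTER_CUBIC))
cv2.imwrite('pics/s8c.png',cv2.resize(c['image'][150:310,270:450,::-1],None,fx=4,fy=3.7,interpolation=cv2.INTER_CUBIC))
for n in ['press_pad','hinge_line']:
  rs=[]
  for q in (d,c):
    l=nets.spot_point(q,n)
    if l: print(n,l[0]['location'],l[0]['score']);rs.append(ray(q,l[0]['location']))
  if len(rs)>1: print(tri(rs).round(4))
```

```text
12.4 [ 0.5133 -0.234   0.2768] [-0.42  0.41 -0.07] 0.42721668111925387
press_pad [274.1, 143.1] 0.6
press_pad [349.1, 206.8] 0.89
[ 0.5982 -0.2808  0.1819]
hinge_line [281.8, 176.8] 0.76
hinge_line [336.8, 244.8] 0.71
[ 0.5708 -0.2667  0.0665]
```

View pics/w8.png

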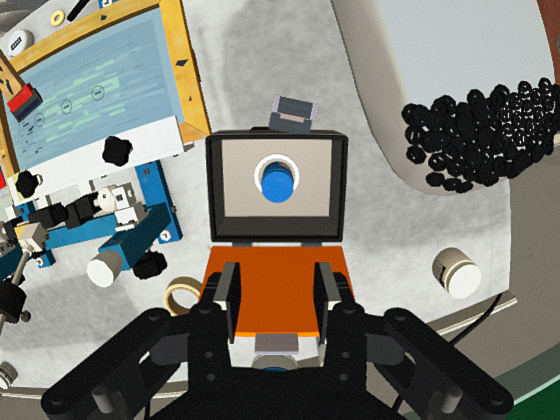

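View pics/d8c.png

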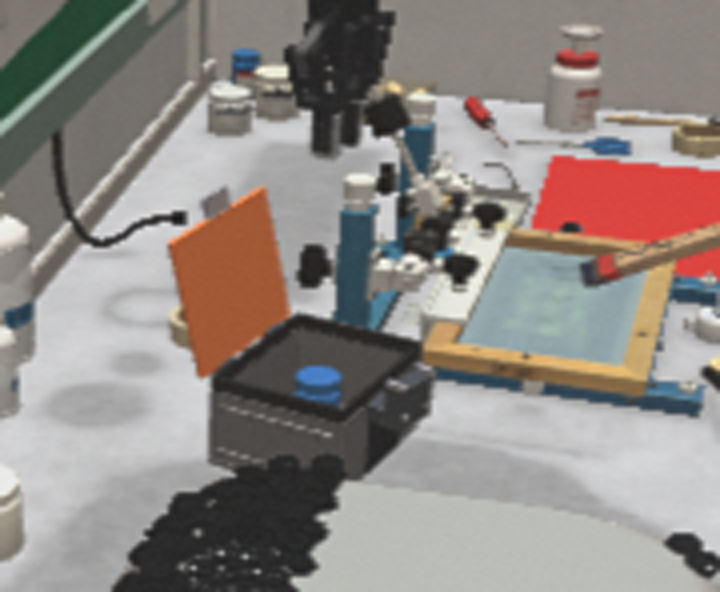

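View pics/s8c.png

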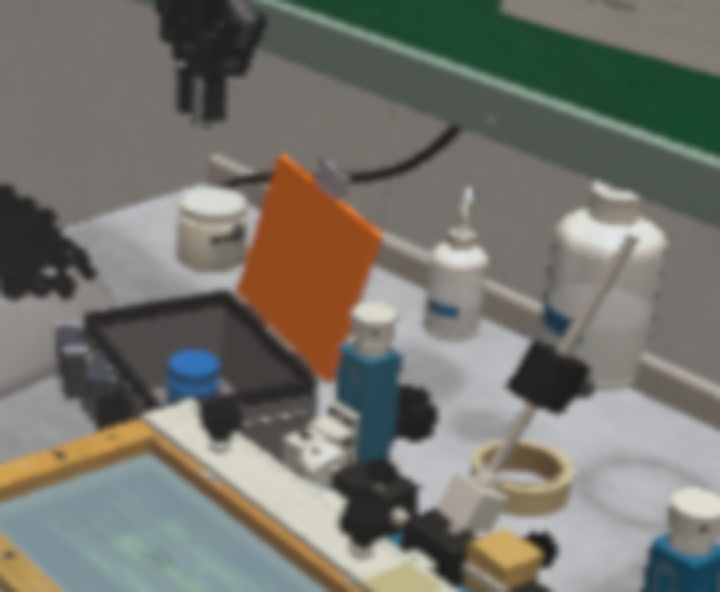

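Run:
```python
from h import *
d=imaging.read_camera('side');c=imaging.read_camera('scene')
f=lambda u,v:(270+u/4,150+v/3.7)
g=lambda u,v:(220+u/4,80+v/3.7)
print('small bottle base',onz(c,f(455,330),0).round(3),'top',[onz(c,f(467,190),z).round(3) for z in(.1,.15,.2)])
print('big bottle base',onz(c,f(605,375),0).round(3),'top',[onz(c,f(620,185),z).round(3) for z in(.15,.2)])
print('blue post top',tri([ray(c,f(375,312)),ray(d,g(358,180))]).round(3))
print('lid front left/right corners',tri([ray(c,f(283,157)),ray(d,g(170,243))]).round(3),tri([ray(c,f(380,237)),ray(d,g(266,188))]).round(3))
print('tongue',tri([ray(c,f(335,165)),ray(d,g(215,195))]).round(3))
print('small bottle top in side: ', proj(d,[0.75,-0.25,.15]))
```

```text
small bottle base [ 0.789 -0.312  0.   ] top [array([ 0.857, -0.276,  0.1  ]), array([ 0.759, -0.32 ,  0.15 ]), array([ 0.66 , -0.364,  0.2  ])]
big bottle base [ 0.793 -0.437  0.   ] top [array([ 0.84 , -0.407,  0.15 ]), array([ 0.735, -0.444,  0.2  ])]
blue post top [ 0.474 -0.395  0.188]
lid front left/right corners [ 0.637 -0.228  0.197] [ 0.556 -0.352  0.197]
tongue [ 0.602 -0.288  0.217]
small bottle top in side:  [226.44216766 156.63107647]
```

View pics/d8.png

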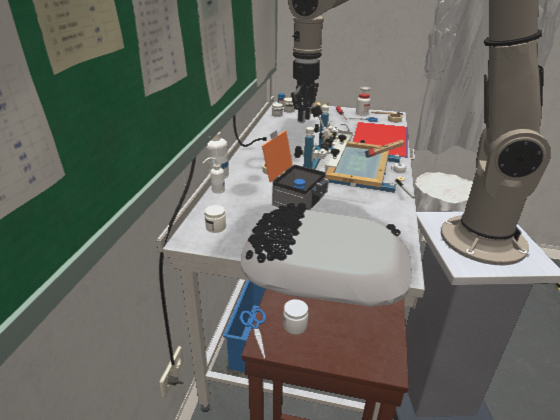

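Call:
apply_moves(
  moves="1 0 0.25 0 0 0 0;1 0 0.25 0 0 0 0;1 0 0.25 0 0 0 0;1 0 0.25 0 0 0 0;1 0 0.25 0 0 0 0;1 0 0 0.19 0 0 0;1 0 0 0.19 0 0 0;1 0 0 0.19 0 0 0;1 0 0 0.19 0 0 0;1 0 0 0 0 0 0",
)

```text
t: 13.68
eef_pos: [0.6382, -0.3127, 0.1805]
tool_rot: [-0.004, 0.875, 0.484, -0.003]
contact_force: [-1.1, 0.6, 0.2]
gripper_width: -0.002
```

```bash
cat >> h.py <<'E'
C0=np.array([0.518,-0.2363]);CX=np.array([.847,-.531]);CY=np.array([.531,.847])
def cs():
    s,Rt=tilt();r=s['eef_pos'][:2]-C0
    print('t',round(float(s['t']),2),'case x,y,z mm',(r@CX*1e3).round(1),(r@CY*1e3).round(1),(s['eef_pos'][2]*1e3).round(1),'F case',(s['contact_force'][:2]@CX).round(2),(s['contact_force'][:2]@CY).round(2),s['contact_force'][2].round(2),'w',s['gripper_width'].round(3));return s
E
python3 - <<'E'
from h import *
s=cs()
p=shot('wrist','w9.png');d=shot('side','d9.png')
cv2.imwrite('pics/d9c.png',cv2.resize(d['image'][80:240,220:400,::-1],None,fx=4,fy=3.7,interpolation=cv2.INTER_CUBIC))
E
```

```text
Traceback (most recent call last):
  File "h.py", line 37, in cs
    print('t',round(float(s['t']),2),'case x,y,z mm',(r@CX*1e3).round(1),(r@CY*1e3).round(1),(s['eef_pos'][2]*1e3).round(1),'F case',(s['contact_force'][:2]@CX).round(2),(s['contact_force'][:2]@CY).round(2),s['contact_force'][2].round(2),'w',s['gripper_width'].round(3));return s
                                                                                                                                                                                                                                                  ^^^^^^^^^^^^^^^^^^^^^^^^
AttributeError: 'float' object has no attribute 'round'
```

```bash
sed -i "s/s\['gripper_width'\].round(3)/round(float(s['gripper_width']),3)/" h.py
python3 - <<'E'
from h import *
s=cs()
p=shot('wrist','w9.png');d=shot('side','d9.png')
cv2.imwrite('pics/d9c.png',cv2.resize(d['image'][80:240,220:400,::-1],None,fx=4,fy=3.7,interpolation=cv2.INTER_CUBIC))
E
```

```text
t 13.68 case x,y,z mm 142.4 -0.8 180.5 F case -1.21 -0.05 0.17 w -0.002
```

View pics/w9.png

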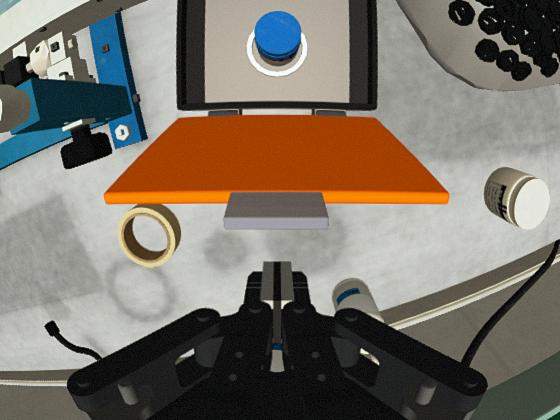

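View pics/d9c.png

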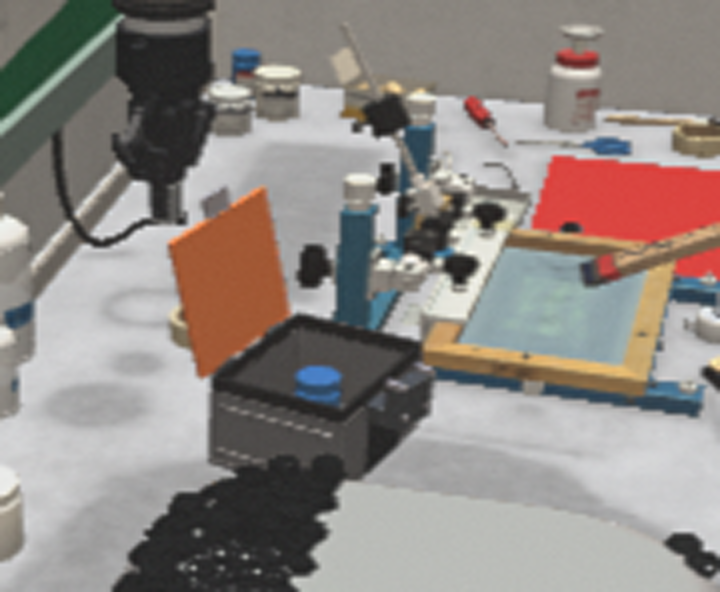

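Call:
apply_moves(
  moves="1 0 -0.12 0 0 0 0;1 0 -0.1 0 0 0 0;1 0 -0.1 0 0 0 0;1 0 -0.1 0 0 0 0;1 0 -0.1 0 0 0 0;1 0 0 0 0 0 0",
)

```text
t: 14.28
eef_pos: [0.5882, -0.2806, 0.1891]
tool_rot: [0.001, 0.875, 0.484, 0.001]
contact_force: [-0.6, -0.2, -0.6]
gripper_width: -0.0
```

Run:
```python
from h import *
s=cs()
p=shot('wrist','w10.png')
```

```text
t 14.28 case x,y,z mm 82.9 -0.3 189.1 F case -0.41 -0.45 -0.59 w -0.0
```

View pics/w10.png

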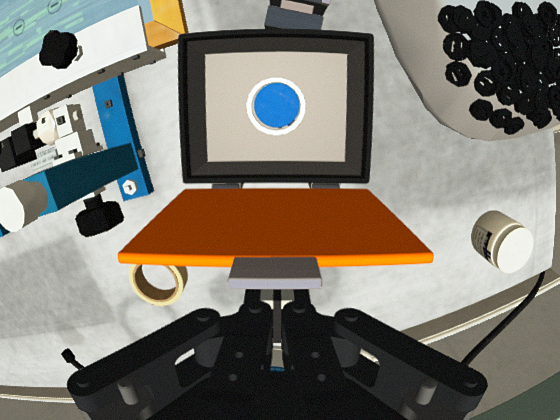

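Call:
apply_moves(
  moves="1 0 -0.085 0.017 0 0 0;1 0 -0.085 0.017 0 0 0;1 0 -0.085 0.017 0 0 0;1 0 -0.076 0.028 0 0 0;1 0 -0.076 0.028 0 0 0;1 0 -0.076 0.028 0 0 0;1 0 0 0 0 0 0",
)

```text
t: 14.92
eef_pos: [0.5379, -0.2493, 0.1698]
tool_rot: [-0.001, 0.875, 0.484, -0.0]
contact_force: [0.1, 0.7, 0.1]
gripper_width: -0.0
```

Run:
```python
from h import *
s=cs()
p=shot('wrist','w11.png');d=shot('side','d11.png')
cv2.imwrite('pics/d11c.png',cv2.resize(d['image'][80:240,220:400,::-1],None,fx=4,fy=3.7,interpolation=cv2.INTER_CUBIC))
```

```text
t 14.92 case x,y,z mm 23.8 -0.4 169.8 F case -0.29 0.6 0.09 w -0.0
```

View pics/w11.png

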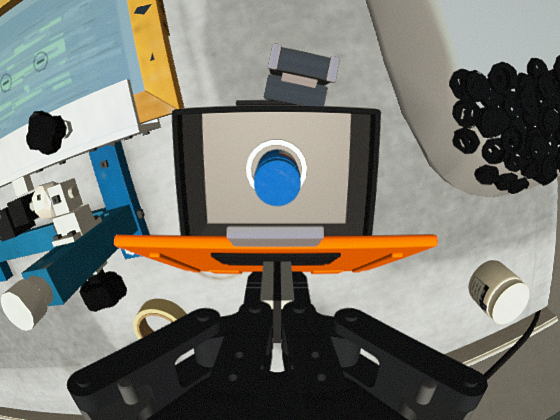

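View pics/d11c.png

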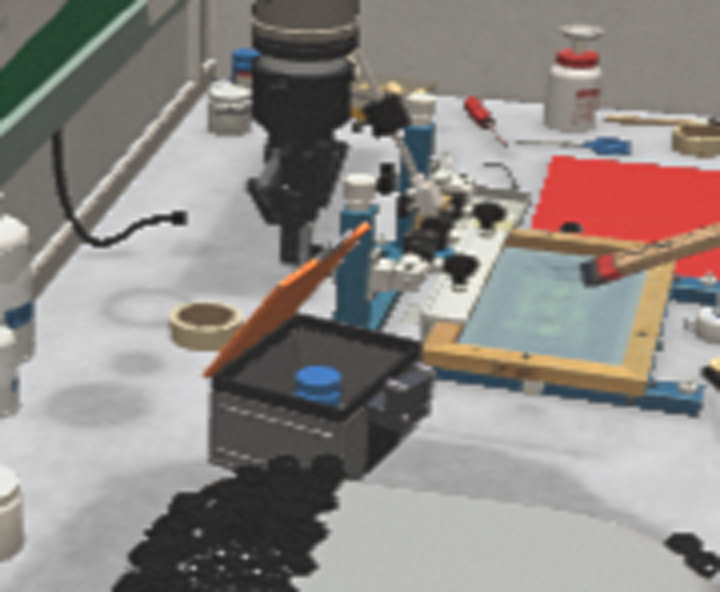

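Call:
apply_moves(
  moves="1 0 -0.067 0.045 0 0 0;1 0 -0.067 0.045 0 0 0;1 0 -0.067 0.045 0 0 0;1 0 -0.052 0.072 0 0 0;1 0 -0.052 0.072 0 0 0;1 0 -0.052 0.072 0 0 0;1 0 -0.03 0.06 0 0 0;1 0 0 0 0 0 0;1 0 0 0 0 0 0",
)

```text
t: 15.77
eef_pos: [0.4993, -0.2252, 0.1202]
tool_rot: [-0.0, 0.875, 0.484, -0.0]
contact_force: [0.3, -0.2, 0.3]
gripper_width: 0.002
```

Run:
```python
from h import *
s=cs()
p=shot('wrist','w12.png');d=shot('side','d12.png')
cv2.imwrite('pics/d12c.png',cv2.resize(d['image'][80:240,220:400,::-1],None,fx=4,fy=3.7,interpolation=cv2.INTER_CUBIC))
```

```text
t 15.77 case x,y,z mm -21.7 -0.5 120.2 F case 0.34 -0.07 0.29 w 0.002
```

View pics/w12.png

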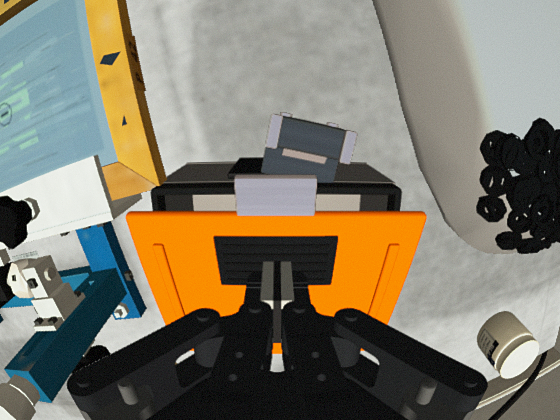

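View pics/d12c.png

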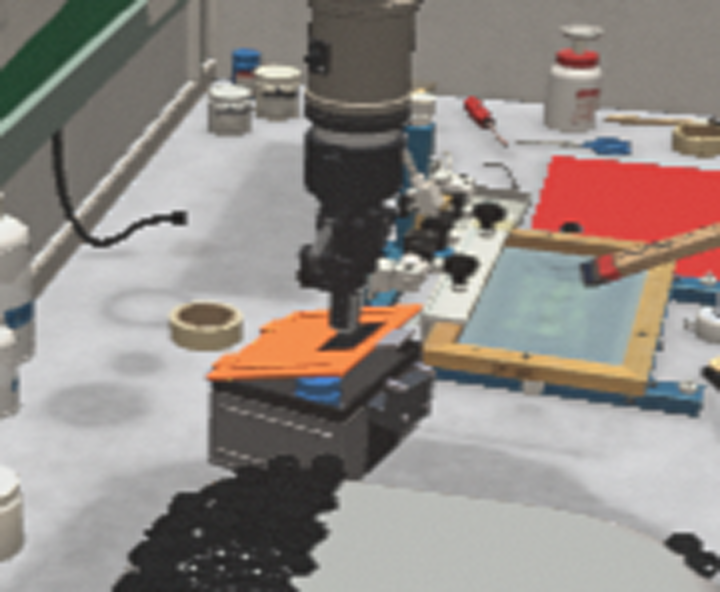

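Call:
apply_moves(
  moves="1 0 -0.03 0.03 0 0 0;1 0 -0.03 0.03 0 0 0;1 0 -0.03 0.03 0 0 0;1 0 0 0.02 0 0 0;1 0 0 0 0 0 0",
)

```text
t: 16.28
eef_pos: [0.4899, -0.2193, 0.1069]
tool_rot: [-0.001, 0.875, 0.484, -0.0]
contact_force: [0.3, 0.5, 0.3]
gripper_width: -0.003
```

Call:
apply_moves(
  moves="1 0 0 0.02 0 0 0;1 0 0 0.02 0 0 0;1 0 0 0 0 0 0",
)

```text
t: 16.53
eef_pos: [0.4905, -0.2196, 0.1024]
tool_rot: [-0.0, 0.875, 0.484, -0.0]
contact_force: [0.1, -0.5, -0.4]
gripper_width: 0.003
```

```bash
python3 -c "
from h import *
cs()"
```

```text
t 16.53 case x,y,z mm -32.1 -0.5 102.4 F case 0.31 -0.34 -0.35 w 0.003
```

Call:
apply_moves(
  moves="1 0 0 0.015 0 0 0;1 0 0 0.015 0 0 0;1 0 0 0 0 0 0",
)

```text
t: 16.78
eef_pos: [0.4905, -0.2196, 0.0988]
tool_rot: [-0.0, 0.875, 0.484, -0.0]
contact_force: [-0.9, 0.2, -0.5]
gripper_width: -0.001
```

Call:
apply_moves(
  moves="1 0 0 0.015 0 0 0;1 0 0 0.015 0 0 0;1 0 0 0 0 0 0",
)

```text
t: 17.03
eef_pos: [0.4905, -0.2196, 0.0952]
tool_rot: [-0.0, 0.875, 0.484, -0.0]
contact_force: [0.1, -0.3, 0.4]
gripper_width: -0.001
```

Call:
apply_moves(
  moves="1 0 0 0.01 0 0 0;1 0 0 0.01 0 0 0;1 0 0 0 0 0 0",
)

```text
t: 17.28
eef_pos: [0.4905, -0.2196, 0.0933]
tool_rot: [-0.0, 0.875, 0.484, -0.0]
contact_force: [-2.1, 1.0, 4.0]
gripper_width: 0.003
```

Call:
apply_moves(
  moves="1 0 0 0.01 0 0 0;1 0 0 0 0 0 0",
)

```text
t: 17.45
eef_pos: [0.4904, -0.2195, 0.0923]
tool_rot: [-0.0, 0.875, 0.484, -0.0]
contact_force: [-2.4, 1.0, 7.1]
gripper_width: 0.005
```

Call:
apply_moves(
  moves="1 0 0 0.01 0 0 0;1 0 0 0 0 0 0",
)

```text
t: 17.62
eef_pos: [0.4903, -0.2194, 0.0912]
tool_rot: [-0.0, 0.875, 0.484, -0.0]
contact_force: [-3.0, 2.2, 7.0]
gripper_width: 0.003
```

Call:
apply_moves(
  moves="1 0 0 0.01 0 0 0;1 0 0 0 0 0 0",
)

```text
t: 17.78
eef_pos: [0.4902, -0.2194, 0.0901]
tool_rot: [-0.0, 0.875, 0.484, -0.0]
contact_force: [-4.0, 1.4, 6.5]
gripper_width: 0.001
```

Call:
apply_moves(
  moves="1 0 0 0.006 0 0 0;1 0 0 0 0 0 0",
)

```text
t: 17.95
eef_pos: [0.4902, -0.2194, 0.0891]
tool_rot: [-0.0, 0.875, 0.484, -0.0]
contact_force: [-2.2, 1.6, 4.8]
gripper_width: 0.0
```

Call:
apply_moves(
  moves="1 0 0 0.006 0 0 0;1 0 0 0 0 0 0",
)

```text
t: 18.12
eef_pos: [0.4901, -0.2193, 0.0883]
tool_rot: [-0.001, 0.875, 0.484, -0.0]
contact_force: [-3.5, 2.4, 5.7]
gripper_width: -0.0
```

Call:
apply_moves(
  moves="1 0 0 0.006 0 0 0;1 0 0 0 0 0 0",
)

```text
t: 18.28
eef_pos: [0.4901, -0.2193, 0.0877]
tool_rot: [-0.001, 0.875, 0.484, -0.0]
contact_force: [-4.2, 2.4, 7.4]
gripper_width: -0.002
```

Call:
apply_moves(
  moves="1 0 0 0.006 0 0 0;1 0 0 0 0 0 0",
)

```text
t: 18.45
eef_pos: [0.4901, -0.2193, 0.087]
tool_rot: [-0.001, 0.875, 0.484, -0.0]
contact_force: [-3.3, 2.4, 7.2]
gripper_width: -0.004
```

Call:
apply_moves(
  moves="1 0 0 0.006 0 0 0;1 0 0 0 0 0 0",
)

```text
t: 18.62
eef_pos: [0.4901, -0.2193, 0.0861]
tool_rot: [-0.0, 0.875, 0.484, -0.0]
contact_force: [-0.9, 0.5, 1.9]
gripper_width: 0.002
```

Call:
apply_moves(
  moves="1 0 0 0 0 0 0;1 0 0 0 0 0 0",
)

```text
t: 18.78
eef_pos: [0.4902, -0.2194, 0.086]
tool_rot: [-0.0, 0.875, 0.484, -0.0]
contact_force: [-3.3, 1.4, 5.2]
gripper_width: -0.003
```

```bash
python3 -c "
from h import *
cs();shot('wrist','w13.png')"
```

```text
t 18.78 case x,y,z mm -32.5 -0.4 86.0 F case -3.56 -0.57 5.16 w -0.003
```

Call:
apply_moves(
  moves="1 0 0 -0.03 0 0 0;1 0 0 -0.07 0 0 0;1 0 0 0 0 0 0;1 0 0 0 0 0 0",
)

```text
t: 19.17
eef_pos: [0.4914, -0.22, 0.0987]
tool_rot: [0.001, 0.875, 0.484, 0.001]
contact_force: [0.0, -0.2, 0.4]
gripper_width: -0.003
```

Run:
```python
from h import *
cs();p=shot('wrist','w14.png');d=shot('side','d14.png');c=shot('scene','s14.png')
cv2.imwrite('pics/d14c.png',cv2.resize(d['image'][150:230,250:350,::-1],None,fx=7,fy=7,interpolation=cv2.INTER_CUBIC))
```

```text
t 19.17 case x,y,z mm -31.2 -0.3 98.7 F case 0.11 -0.12 0.38 w -0.003
```

View pics/w13.png

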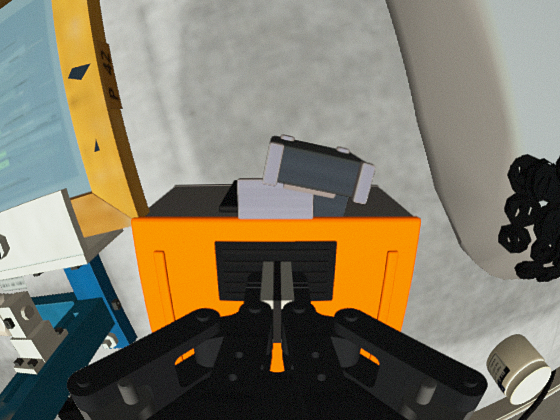

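View pics/w14.png

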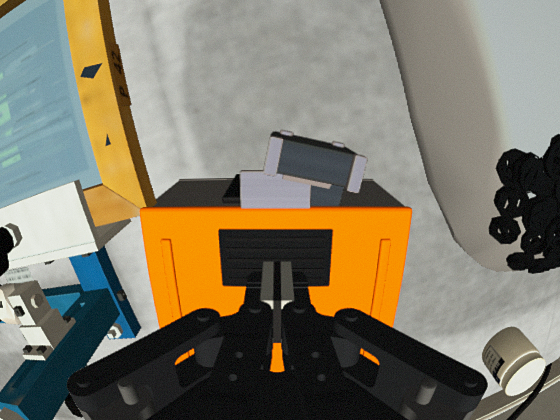

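View pics/d14c.png

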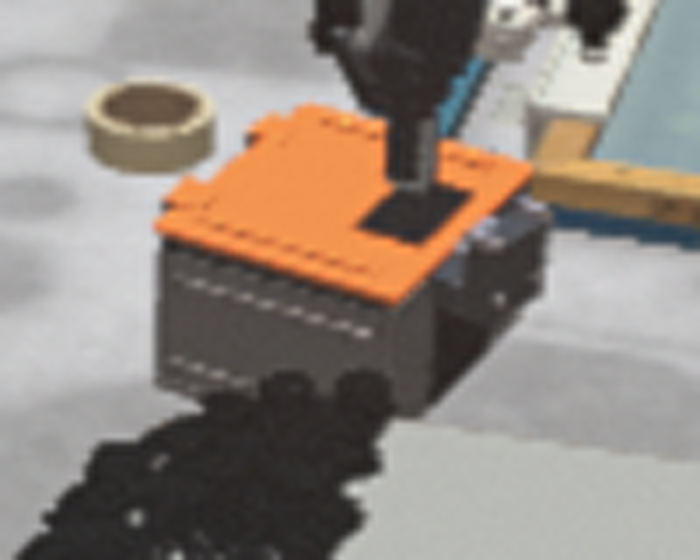

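Run:
```python
from h import *
s=cs();p=imaging.read_camera('wrist')
for th in (-.03,-.01,.01,.03,.06,.1):
  o=[]
  for y in(75,-75):
    x=64-126*np.cos(th)-6*np.sin(th)*-1;z=80+126*np.sin(th)+6*np.cos(th)
    w=np.r_[C0+CX*x/1e3+CY*y/1e3,z/1e3];o.append(wproj(p,s,w))
  print(th,np.round(o,1).tolist(),(o[0]-o[1])[0].round(1))
```

```text
t 19.32 case x,y,z mm -32.0 -0.4 97.9 F case -0.74 -0.14 -0.42 w -0.001
-0.03 [[413.7, 208.5], [138.0, 208.6]] 275.8
-0.01 [[415.5, 210.0], [136.2, 210.2]] 279.3
0.01 [[417.3, 211.7], [134.4, 211.8]] 282.9
0.03 [[419.1, 213.5], [132.6, 213.6]] 286.5
0.06 [[421.9, 216.5], [129.8, 216.6]] 292.1
0.1 [[425.6, 221.0], [126.0, 221.1]] 299.7
```

Call:
apply_moves(
  moves="1 0 0 0.045 0 0 0;1 0 0 0.035 0 0 0;1 0 0 0 0 0 0;1 0 0 0 0 0 0",
)

```text
t: 19.7
eef_pos: [0.4902, -0.2195, 0.0878]
tool_rot: [-0.0, 0.875, 0.484, -0.0]
contact_force: [0.4, -0.2, 0.1]
gripper_width: 0.004
```

```bash
python3 -c "
from h import *
cs()"
```

```text
t 19.7 case x,y,z mm -32.5 -0.5 87.8 F case 0.4 0.06 0.09 w 0.004
```

Call:
apply_moves(
  moves="1 0 0 -0.1 0 0 0;1 0 0 -0.25 0 0 0;1 0 0 -0.25 0 0 0;1 0 0 -0.25 0 0 0;1 0 0 -0.25 0 0 0;1 0 0 0 0 0 0;1 0 0 0 0 0 0;1 0 0 0 0 0 0",
)

```text
t: 20.37
eef_pos: [0.4902, -0.2195, 0.2198]
tool_rot: [-0.0, 0.875, 0.484, -0.0]
contact_force: [-0.2, -0.1, -0.5]
gripper_width: 0.001
```

Run:
```python
from h import *
s=cs();p=shot('wrist','w15.png')
for th in (-.03,0,.03,.06,.1):
  o=[]
  for y in(75,-75):
    x=64-126*np.cos(th);z=80+126*np.sin(th)+6
    o.append(wproj(p,s,np.r_[C0+CX*x/1e3+CY*y/1e3,z/1e3]))
  print(th,np.round(o,1).tolist())
d=shot('side','d15.png')
for n in ['ink_white','ink_black','tape_tan']:
  l=nets.spot_point(d,n);print(n,l[0]['location'] if l else None,onz(d,l[0]['location'],0).round(3) if l else '')
```

```text
t 20.37 case x,y,z mm -32.5 -0.5 219.8 F case -0.08 -0.21 -0.48 w 0.001
-0.03 [[360.2, 167.9], [192.2, 168.0]]
0 [[361.2, 168.7], [191.2, 168.7]]
0.03 [[362.3, 169.5], [190.1, 169.6]]
0.06 [[363.4, 170.6], [189.0, 170.6]]
0.1 [[364.8, 172.2], [187.5, 172.2]]
ink_white [271.2, 171.6] [ 0.602 -0.441  0.   ]
ink_black [215.8, 227.1] [ 0.779 -0.075  0.   ]
tape_tan [270.2, 172.2] [ 0.606 -0.436  0.   ]
```

View pics/w15.png

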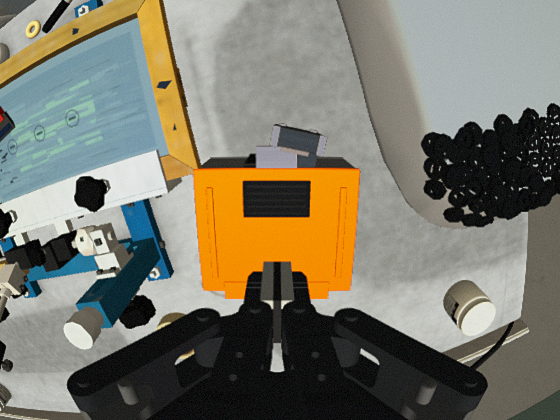

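The lid lies flat with its tongue under the bolt (front corners at about (195,168) and (359,168)), and the arm is clear of it. I'm handing in.

```bash
python3 -c "
from h import *
print(bot.hand_in());cs()"
```

```text
the job is handed in; nothing more can be done
None
the job is handed in; nothing more can be done
```

The blue-lidded pot is standing in the round seat, the orange lid is latched shut, and I handed the job in at about 20.4 s of the 72 s allowed.

**What I did:** I picked the pot off the brown stand and set it in the seat. The picture after release showed it upright inside the white ring, 1–2 mm off centre at most. I then pushed the lid over from behind with closed fingers and pressed the ribbed pad in steps of about 1 mm or less. The upward force peaked at about 7.5 N (about 9 N in all), then fell from 7.2 to 1.9 N as the latch caught.

**Last checks:**
- **Lid held down:** with the tool lifted off, I brought the fingertips back down to 87.8 mm and felt no force, so the lid had not sprung back up. The picture put the lid angle near −0.03 rad, and the steel tongue sits under the bolt.
- **Robot clear:** the tool was over 130 mm above the lid, with wrist force near zero, when I handed in.

**Not confirmed:**
- **Pot:** it cannot be seen with the lid shut, so its final position rests on the pictures taken before the lid closed.
- **Bystanders:** in the final side view the network placed the black-banded pot within about 1 cm of where it started. For the white pot it gave a false location (on the tape), so I did not re-measure it. The tape matched its first, low-confidence reading. I never worked close to either and felt no unexpected contact.

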